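# Line up the sheep ornaments by size in front of the drying fan

### The job

The four white sheep ornaments have just been rinsed: line them up on the row of cork pads in order of size, the largest on the pad next to the little black fan (it needs the most air) and the smallest on the pad farthest from it. Each should stand upright in the middle of its own pad.

Things in the scene. Friction and masses are not known exactly. Their poses are not given: they have to be found in the camera images.
- smallest: the smallest of four loose white sheep ornaments, alike but for size: round body, brown muzzle, narrow brass cap; 32 mm wide, 38.4 mm tall with cap (body 34.6 mm), on a flat foot 20.5 mm across; straight-sided from 11.5 to 21.8 mm up, where to grip it. Origin: centre of the foot's underside; z up, -x to the muzzle. Starts standing on the table.
- second: the second-smallest of four loose white sheep ornaments, alike but for size: round body, brown muzzle, narrow brass cap; 41 mm wide, 49.2 mm tall with cap (body 44.3 mm), on a flat foot 26.2 mm across; straight-sided from 14.8 to 27.9 mm up, where to grip it. Origin: centre of the foot's underside; z up, -x to the muzzle. Starts standing on the table.
- third: the third-smallest of four loose white sheep ornaments, alike but for size: round body, brown muzzle, narrow brass cap; 50 mm wide, 60 mm tall with cap (body 54 mm), on a flat foot 32 mm across; straight-sided from 18 to 34 mm up, where to grip it. Origin: centre of the foot's underside; z up, -x to the muzzle. Starts standing on the table.
- largest: the largest of four loose white sheep ornaments, alike but for size: round body, brown muzzle, narrow brass cap; 60 mm wide, 72 mm tall with cap (body 64.8 mm), on a flat foot 38.4 mm across; straight-sided from 21.6 to 40.8 mm up, where to grip it. Origin: centre of the foot's underside; z up, -x to the muzzle. Starts standing on the table.
- pad1: one of four equal cork discs, 48 mm across, 4 mm thick, fixed 80 mm apart in a straight row on a wooden board (90 x 470 mm, 12 mm thick) beyond the ornaments. Origin: centre of its underside, 12 mm above the table (top at 16 mm); z up, x across the board, y along the row. Its number says nothing of its place in the row.
- pad2: one of four equal cork discs, 48 mm across, 4 mm thick, fixed 80 mm apart in a straight row on a wooden board (90 x 470 mm, 12 mm thick) beyond the ornaments. Origin: centre of its underside, 12 mm above the table (top at 16 mm); z up, x across the board, y along the row. Its number says nothing of its place in the row.
- pad3: one of four equal cork discs, 48 mm across, 4 mm thick, fixed 80 mm apart in a straight row on a wooden board (90 x 470 mm, 12 mm thick) beyond the ornaments. Origin: centre of its underside, 12 mm above the table (top at 16 mm); z up, x across the board, y along the row. Its number says nothing of its place in the row.
- pad4: one of four equal cork discs, 48 mm across, 4 mm thick, fixed 80 mm apart in a straight row on a wooden board (90 x 470 mm, 12 mm thick) beyond the ornaments. Origin: centre of its underside, 12 mm above the table (top at 16 mm); z up, x across the board, y along the row. Its number says nothing of its place in the row.
- fan: small black fan, 70 mm wide across the board, 26 mm deep along the row, 70 mm tall, fixed upright on the board at either end of the row, 85 mm (centres) beyond the last pad; a low pale wooden block (70 x 24 x 16 mm) is at the other end. Origin: centre of its underside, 12 mm above the table; y along the row.
Not all that is in view belongs to the job. What is shaped like the second but blue is not meant. What is shaped like the largest but red is not meant.

How it is judged:
At the end, for the whole second after the job is handed in: Counted from the fan, the pads carry the largest, third, second and smallest ornament: each stands on its pad (foot at the height of the cork, 12 to 20 mm above the table), within 14 mm of the pad's centre, upright within 0.15 rad, and at rest (horizontal distance between largest and fan between 0.065 and 0.105 m and (horizontal distance between largest and pad1 below 0.014 m or horizontal distance between largest and pad2 below 0.014 m or horizontal distance between largest and pad3 below 0.014 m or horizontal distance between largest and pad4 below 0.014 m) and height (world z) of largest between 0.012 and 0.02 m and angle between each of largest, third, second, smallest's own z axis and vertical below 0.15 rad and linear speed of each of largest, third, second, smallest below 0.02 m/s and angular speed of each of largest, third, second, smallest below 0.3 rad/s and horizontal distance between third and fan between 0.145 and 0.185 m and (horizontal distance between third and pad1 below 0.014 m or horizontal distance between third and pad2 below 0.014 m or horizontal distance between third and pad3 below 0.014 m or horizontal distance between third and pad4 below 0.014 m) and height (world z) of third between 0.012 and 0.02 m and horizontal distance between second and fan between 0.225 and 0.265 m and (horizontal distance between second and pad1 below 0.014 m or horizontal distance between second and pad2 below 0.014 m or horizontal distance between second and pad3 below 0.014 m or horizontal distance between second and pad4 below 0.014 m) and height (world z) of second between 0.012 and 0.02 m and horizontal distance between smallest and fan between 0.305 and 0.345 m and (horizontal distance between smallest and pad1 below 0.014 m or horizontal distance between smallest and pad2 below 0.014 m or horizontal distance between smallest and pad3 below 0.014 m or horizontal distance between smallest and pad4 below 0.014 m) and height (world z) of smallest between 0.012 and 0.02 m); the robot touches nothing.
It also fails if it takes over 96 s, if anything falls off the work surface, if the arm or the gripper's body presses on something with over 40 N, if the wrist force passes 120 N, or if a joint passes its speed limit or range.

### The arm

A 7-joint arm with a two-finger parallel gripper is mounted at the origin on the work surface. World frame = base frame: x ahead of the robot, y to its left, z up, the work surface at z = 0. Lengths are in m, angles in rad, forces in N, time in s.
With the tool pointing down it reaches from about 0.4 to 0.9 m from the base axis. Payload 5.6 kg.
Tool frame: the origin (TCP) lies midway between the tips of the shut fingers; the grasp point (between the pads) lies 19 mm behind it; z points along the fingers, y is the line along which they close (so a half turn about z gives the same grasp; the last joint's range is limited). The gripper opens to 92 mm and grips with 3 to 60 N. Pads are 20 mm wide; open, the fingers measure 128 mm over their backs; the gripper's body (75 mm by 189 mm) begins 69 mm behind the grasp point.
Start: joints at [-1.299, 0.468, -0.012, 1.603, 0.006, 1.071, -0.056], TCP at [0.201, 0.618, 0.215] pointing down, gripper open.
Joint ranges: [-2.53, 2.53], [-0.31, 2.02], [-1.57, 1.55], [0.28, 2.44], [-1.29, 4.43], [0.15, 1.84], [-2.92, 2.92]. Speed limits (rad/s): [2.57, 2.57, 3.14, 3.14, 3.14, 3.14, 3.14].

### API

Orientations are given as a 3x3 rotation matrix whose columns are the frame's x, y, z axes.
In Python, from station import env, effector, solver, viewer, workorder, search_frame, tip_of gives the robot as it stands. Calls block until the motion is done:
- env.reach(position, orientation): joint-space move of the TCP to a pose.
- env.movel(position, frame=None, rate=0.15): straight line of the TCP; frame=None keeps the orientation; rate is the mean speed in m/s.
- env.goto_joints(angles): joint-space move.
- effector.release() and effector.grasp(squeeze=None): open the fingers fully, or close them until they stop; squeeze is the grip in N (None keeps the last).
- env.pause(seconds).
- solver.inverse_kinematics(position, orientation): joint angles nearest the present ones, or None.
- env.sense(): the state.
- viewer.read_camera(name): name is "side" or "top" or "wrist"; returns (picture, depth): 400x640x3 uint8, red, green, blue; 400x640 float32, m along the optical axis (not along the pixel's ray), 0 where there is no reading.
- viewer.camera_info(name): a dict with "intrinsics" (3x3 intrinsics, pixels), "dist_coeffs" ([k1, k2, p1, p2, k3] as OpenCV has them; the pictures are not rectified), "eye" and "rotation" of the camera in the world; the wrist camera has in their place "T_tool_cam" (4x4, takes a point from camera to tool coordinates, whose origin is the TCP and whose axes are the flange's). Camera axes: x right, y up, looking along -z (the intrinsics and any distortion apply to the point x, -y, -z); pixel columns grow to the right and rows downward; lengths in m; the calibration is good to about 2 mm. A picture is of the moment at which its call begins: read the wrist's pose just before it. camera_info takes no time and is no camera call.
A pose or a line that the arm cannot do raises env.PlanningError and nothing moves.
- workorder.finish_job(): hands the job in; it is judged then, once.
Trained networks look in the newest picture that a camera, given by its name, has taken for a name from the list of things; names that differ only in an ending like _2 or _b are one class to them, and where a whole thing is asked for, a point or a joint stands for the part that bears it (a point fixed in the world has none). Each returns a list of dicts, best first, with "score" (0 to 1); they miss things now and then, are a little off and sometimes report something else, mostly with a low value. They report only what shows in the picture. A call takes as long as a camera call. They do not tell look-alikes from the thing itself.
- search_frame(camera, name): "at" ([x, y, z] in m, in world coordinates, good to about 4 mm: the middle of the surface that is visible of it).
- tip_of(camera, name): "at" ([x, y, z] in m, in world coordinates, good to about 4 mm: a listed point, or the origin of a listed thing).
The state is a dict: "t": time; "joint_positions": joint angles; "joint_velocities": joint speeds; "tau": joint torques, N m; "ee_pos": TCP position; "tcp_rot": TCP orientation; "wrist_force": force on the tool from outside, world axes, zero at the start; "moment": the same for the moment, N m; "gripper_width": finger opening in m; "grasp_force": force on a finger pad.
Only numpy, scipy, OpenCV 4.12 (cv2) and the standard library are available. Lean on these libraries where they do the work, as an engineer would, in place of code of your own. Each camera call takes 0.05 s, during which the arm holds its last target. There are 200 camera calls.

## Working session

There is one attempt and no reset: what is moved stays moved. The work goes in short steps, each a Python script; the robot and the scene stay as the last script left them, time stands still between calls to the robot, and variables do not carry over. Pictures are saved under pics/ and viewed, at most 14 in all, crops included, and the job is handed in when it is done.

```bash
mkdir -p pics; ls
python3 - <<'E'
from station import env, effector, solver, viewer, workorder, search_frame, tip_of
import cv2, numpy as np
for c in ("top","side"):
    p,d=viewer.read_camera(c); cv2.imwrite(f"pics/{c}0.png",p[:,:,::-1]); np.save(f"pics/{c}0.npy",d)
    i=viewer.camera_info(c); print(c,{k:np.round(v,3).tolist() for k,v in i.items()})
    for n in ("smallest","second","third","largest","pad1","fan"):
        print(n,[(np.round(r["at"],3).tolist(),round(r["score"],2)) for r in tip_of(c,n)])
i=viewer.camera_info("wrist");print({k:np.round(v,3).tolist() for k,v in i.items()})
s=env.sense();print(s["t"],np.round(s["tcp_rot"],2).tolist())
E
```

```text
pics
top {'intrinsics': [[437.244, 0.0, 325.705], [0.0, 437.244, 203.123], [0.0, 0.0, 1.0]], 'dist_coeffs': [-0.124, 0.0, 0.0, 0.0, 0.0], 'eye': [0.389, -0.008, 0.871], 'rotation': [[0.014, 0.984, -0.178], [-1.0, 0.015, 0.003], [0.005, 0.178, 0.984]]}
smallest [([0.463, -0.283, 0.003], 0.67)]
second [([0.456, 0.107, -0.0], 0.81)]
third [([0.451, 0.315, -0.003], 0.88), ([0.452, -0.103, -0.002], 0.62)]
largest [([0.376, -0.184, 0.002], 0.98), ([0.457, -0.102, -0.002], 0.92)]
pad1 [([0.649, -0.04, 0.011], 0.96), ([0.678, 0.119, 0.013], 0.88), ([0.664, 0.045, 0.009], 0.86), ([0.636, -0.113, 0.014], 0.78)]
fan [([0.69, 0.206, 0.011], 0.93)]
side {'intrinsics': [[408.152, 0.0, 314.141], [0.0, 408.152, 200.811], [0.0, 0.0, 1.0]], 'dist_coeffs': [-0.059, 0.0, 0.0, 0.0, 0.0], 'eye': [0.419, -0.549, 0.627], 'rotation': [[0.978, 0.138, -0.156], [-0.208, 0.698, -0.685], [0.014, 0.702, 0.712]]}
smallest [([0.464, -0.283, -0.001], 0.57)]
second [([0.374, 0.134, 0.001], 0.89), ([0.46, 0.109, 0.001], 0.87)]
third []
largest [([0.374, -0.189, -0.002], 0.94), ([0.456, -0.103, -0.001], 0.73)]
pad1 [([0.631, -0.115, 0.012], 0.81), ([0.672, 0.123, 0.012], 0.71), ([0.645, -0.038, 0.011], 0.69), ([0.66, 0.044, 0.011], 0.54)]
fan [([0.69, 0.204, 0.011], 0.89), ([0.673, 0.121, 0.012], 0.38)]
{'intrinsics': [[295.817, 0.0, 319.808], [0.0, 295.817, 201.806], [0.0, 0.0, 1.0]], 'dist_coeffs': [-0.025, 0.0, 0.0, 0.0, 0.0], 'T_tool_cam': [[0.0, 0.959, 0.284, 0.081], [1.0, -0.0, 0.0, 0.0], [0.0, 0.284, -0.959, -0.17], [0.0, 0.0, 0.0, 1.0]]}
0.7 [[-0.95, 0.31, 0.0], [0.31, 0.95, 0.0], [-0.0, 0.0, -1.0]]
```

View pics/top0.png

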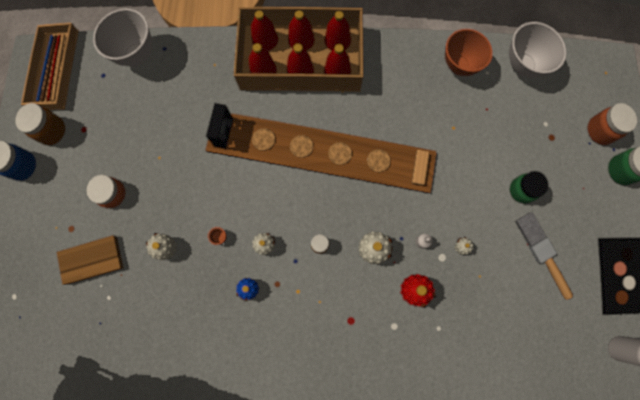

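View pics/side0.png

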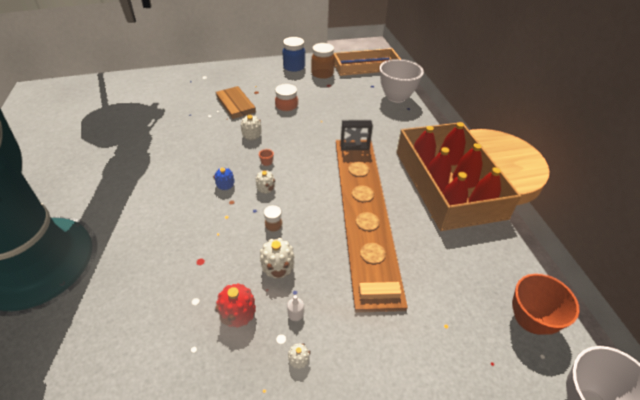

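The top picture shows these look-alikes, by pixel:
- **White sheep:** third at (158,245), second at (263,243), largest at (375,247) and smallest at (465,246).
- **Not meant:** blue sheep at (247,289), red sheep at (418,290), white jar at (320,243), small white bottle at (425,241), red cup at (217,236), and the red ornaments in the crate.

The fan is at (219,125), so the pads from the fan run (263,139), (301,146), (340,153), (378,160). The side picture agrees with this. Next is one close crop to check the four white sheep and their muzzles.

Run:
```python
import cv2, numpy as np
t=cv2.imread("pics/top0.png");s=cv2.imread("pics/side0.png")
f=lambda im,u,v,r=28:cv2.resize(im[v-r:v+r,u-r:u+r],(200,200),interpolation=cv2.INTER_CUBIC)
a=np.hstack([f(t,158,245),f(t,263,243),f(t,375,247),f(t,465,246)])
b=np.hstack([f(s,251,128),f(s,265,181),f(s,277,258),f(s,299,355)])
cv2.imwrite("pics/crop.png",np.vstack([a,b]))
```

```text
(no output)
```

View pics/crop.png

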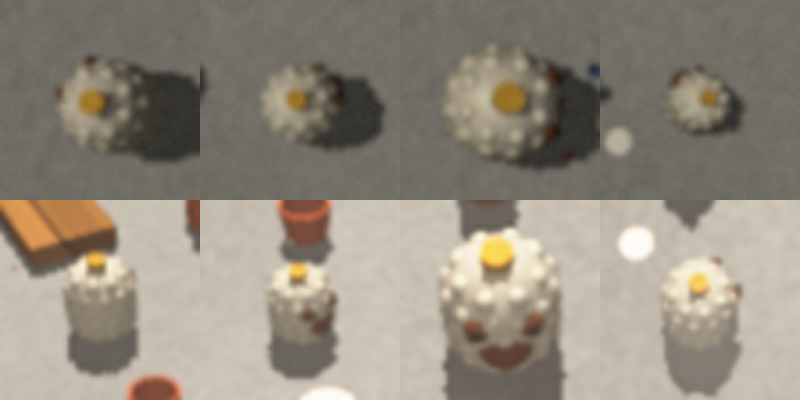

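All four white sheep are confirmed, each with a brass cap. Their faces point roughly to +x+y (third), +x-y (second), -y (largest) and +x+y (smallest), so I'll grip across the face. I'll start with the third.

```bash
cat > h.py <<'E'
from station import env, effector, solver, viewer, workorder, search_frame, tip_of
import cv2, numpy as np
c,d=np.array([.6544,.0031]),np.array([np.sin(np.radians(10)),np.cos(np.radians(10))])
PAD=dict(largest=c+.12*d,third=c+.04*d,second=c-.04*d,smallest=c-.12*d)
SHEEP=dict(third=(.451,.315,40,.007),second=(.458,.108,-58,.004),largest=(.4565,-.1025,-97,.012),smallest=(.4635,-.283,30,.003))
def R(a):
    a=np.radians(a); s,k=np.sin(a),np.cos(a)
    return np.array([[-s,k,0],[k,s,0],[0,0,-1]]) 
def best(p,a):
    """orientation (a or a+180) needing the least joint motion, last joint kept off its stop"""
    q0=env.sense()["joint_positions"]; o=[]
    for b in (a,a+180):
        q=solver.inverse_kinematics(np.array(p),R(b))
        if q is not None: o.append((max(abs(np.array(q)-q0)),b))
    return R(min(o)[1])
def near(cam,name,xy,lim=.03):
    r=[np.array(x["at"]) for x in tip_of(cam,name)]
    r=[x for x in r if np.hypot(*(x[:2]-xy))<lim]
    return min(r,key=lambda x:np.hypot(*(x[:2]-xy))) if r else None
def hover(n,z=.14):
    x,y,psi,g=SHEEP[n]; p=[x,y,z]; env.reach(p,best(p,psi+90))
    im,_=viewer.read_camera("wrist"); cv2.imwrite(f"pics/w_{n}.png",im[:,:,::-1])
    return near("wrist",n,np.array([x,y]))
def cloud(cam):
    i=viewer.camera_info(cam); D=np.load(f"pics/{cam}0.npy")
    v,u=np.nonzero(D>0)
    n=cv2.undistortPoints(np.c_[u,v].astype(np.float32)[:,None],i["intrinsics"],i["dist_coeffs"])[:,0]
    z=D[v,u]; P=np.c_[n[:,0]*z,-n[:,1]*z,-z]
    return P@np.array(i["rotation"]).T+i["eye"]
E
python3 - <<'E'
from h import *
for cam in("top","side"):
    P=cloud(cam)
    for a,b in((.72,.74),(.74,.76),(.76,.78),(.78,.82)):
        m=(P[:,0]>a)&(P[:,0]<b)&(P[:,1]>-.2)&(P[:,1]<.18); print(cam,a,P[m,2].max().round(3) if m.any() else None)
print(hover("third"),env.sense()["t"],env.sense()["joint_positions"].__repr__())
E
```

```text
top 0.72 0.015
top 0.74 0.004
top 0.76 0.005
top 0.78 0.084
side 0.72 0.017
side 0.74 0.005
side 0.76 0.005
side 0.78 0.084
[ 0.4475  0.3186 -0.0025] 2.2833 array([-1.06792268,  0.4168971 ,  0.49554728,  1.94010611, -0.2605882 ,
        0.84679096, -1.30402302])
```

View pics/w_third.png

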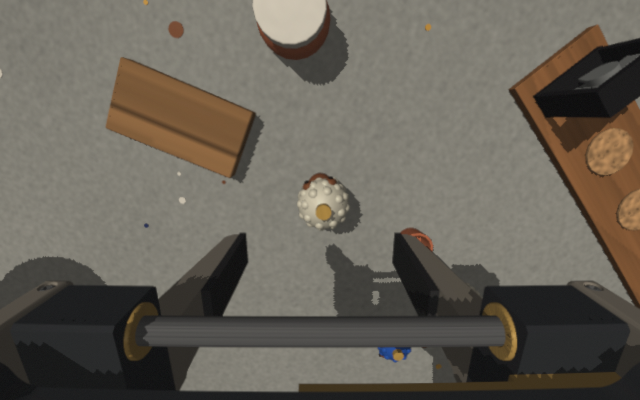

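The third sits between the fingers at about (322,205), with its muzzle at (320,178) pointing away from both. The nearby obstacles are clear, so I'll grasp and place it.

```bash
cat >> h.py <<'E'
def pick(n,xy):
    g=SHEEP[n][3]; xy=list(xy)
    env.movel(xy+[.14],rate=.2); env.movel(xy+[g],rate=.15)
    effector.grasp(25); w=env.sense()
    env.movel(xy+[.13],rate=.2); s=env.sense()
    print("pick",n,w["gripper_width"],s["gripper_width"],s["grasp_force"],np.round(s["wrist_force"],1),s["t"])
    return s["gripper_width"]
def place(n):
    g=SHEEP[n][3]; xy=list(PAD[n]); p=xy+[.14]
    env.reach(p,best(p,-10))
    env.movel(xy+[g+.017],rate=.1); effector.release(); env.movel(xy+[.16],rate=.2)
    print("placed",n,env.sense()["t"])
E
python3 - <<'E'
from h import *
w=pick("third",[.4495,.3165])
if w>.04: place("third")
q=PAD["third"]
im,_=viewer.read_camera("wrist"); cv2.imwrite("pics/p_third.png",im[:,:,::-1])
print(near("wrist","third",q),near("wrist","pad1",q,.06),q)
E
```

```text
pick third 0.04838540827021339 0.04860296377670321 24.99994182289811 [-0.1  0.8 -1.7] 5.0583
placed third 9.2833
[0.6628 0.0451 0.0145] None [0.66134593 0.04249231]
```

View pics/p_third.png

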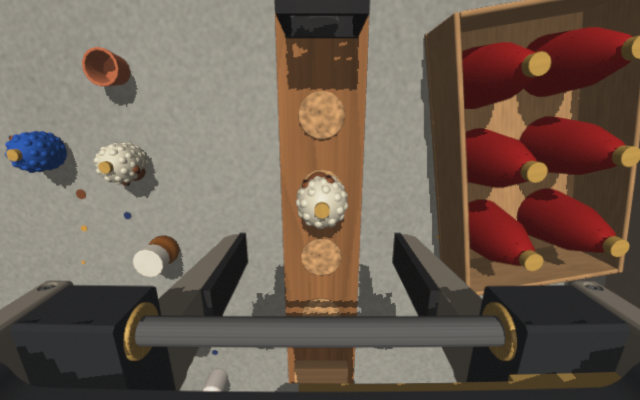

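The third stands upright at about (322,203), in line with the pads at (321,115) and (321,257). Next I'll hover over the second.

Run:
```python
from h import *
print(hover("second"),env.sense()["t"])
```

```text
[4.577e-01 1.062e-01 2.000e-04] 10.4
```

View pics/w_second.png

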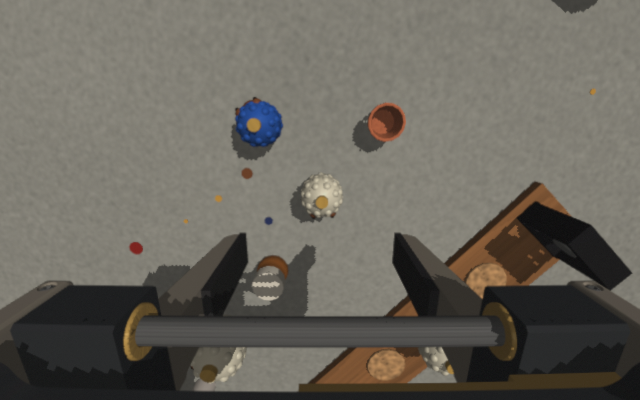

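The second is at (322,196), with its ears at the bottom (310,217) and (333,214). The finger spots either side are clear. I'll place it and hover over the largest.

Run:
```python
from h import *
w=pick("second",[.4575,.107])
if w>.03:
    place("second"); q=PAD["second"]
    viewer.read_camera("wrist"); print(near("wrist","second",q),q)
    print(hover("largest"),env.sense()["t"])
```

```text
pick second 0.04019396618758655 0.03985212515012123 24.99994054902345 [ 0.5  0.5 -0.4] 13.325
placed second 17.3333
[ 0.6493 -0.037   0.0147] [ 0.64745407 -0.03629231]
[ 0.4565 -0.101  -0.0014] 18.3583
```

View pics/w_largest.png

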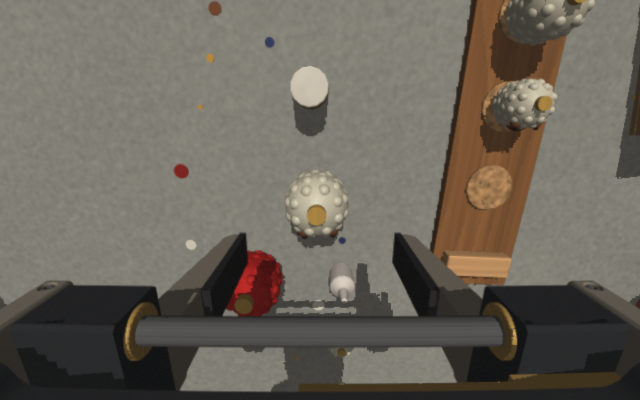

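The largest is at (317,203) with its face downward. The red one at (255,283) and the bottle at (342,280) are clear of the fingers. I'll place it and hover over the smallest.

Run:
```python
from h import *
w=pick("largest",[.4565,-.1018])
if w>.045:
    place("largest"); q=PAD["largest"]
    viewer.read_camera("wrist"); print(near("wrist","largest",q),q)
    print(hover("smallest"),env.sense()["t"])
```

```text
pick largest 0.05960210202907546 0.05923794050397561 24.999861863907427 [ 0.6  0.9 -1. ] 20.9417
placed largest 24.8417
[0.6763 0.1222 0.0188] [0.67523778 0.12127693]
[ 0.4584 -0.286  -0.0011] 26.7167
```

View pics/w_smallest.png

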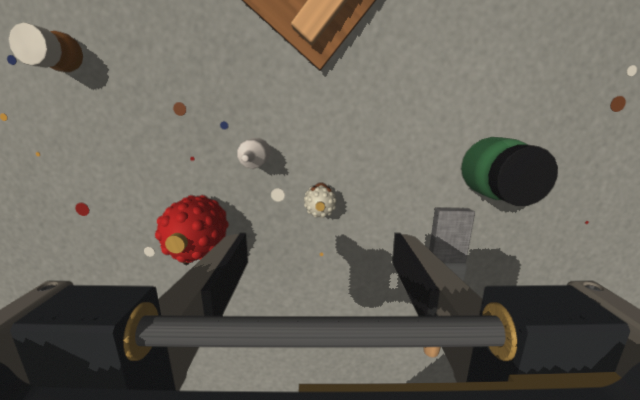

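The smallest is at (319,202) with its muzzle up. The bottle at (250,153), the red one and the spatula all stay clear of the finger spots.

Run:
```python
from h import *
w=pick("smallest",[.461,-.2845])
if w>.022:
    place("smallest"); q=PAD["smallest"]
    viewer.read_camera("wrist"); print(near("wrist","smallest",q),q)
    p=[.45,-.25,.3]; env.reach(p,best(p,-10)); env.pause(.5)
    im,_=viewer.read_camera("top"); s,_=viewer.read_camera("side")
    f=lambda i:cv2.resize(i[:,:,::-1],(800,600),interpolation=cv2.INTER_CUBIC)
    a=cv2.resize(im[90:210,190:450,::-1],(800,300),interpolation=cv2.INTER_CUBIC)
    b=cv2.resize(s[100:320,310:430,::-1],(164,300)); b=cv2.copyMakeBorder(b,0,0,0,636,cv2.BORDER_CONSTANT)
    cv2.imwrite("pics/end.png",np.vstack([a,b]))
    for n in PAD: print(n,near("side",n,PAD[n]),PAD[n])
    print(env.sense()["t"])
```

```text
pick smallest 0.030406719390605665 0.03089774567954435 24.999965970637277 [-0.4  1.  -0.5] 29.7667
placed smallest 33.925
[ 0.6351 -0.1195  0.0168] [ 0.63356222 -0.11507693]
largest [0.6765 0.117  0.0157] [0.67523778 0.12127693]
third [0.6604 0.0374 0.016 ] [0.66134593 0.04249231]
second [ 0.6494 -0.0367  0.0182] [ 0.64745407 -0.03629231]
smallest [ 0.6399 -0.1133  0.0191] [ 0.63356222 -0.11507693]
35.8667
```

View pics/end.png

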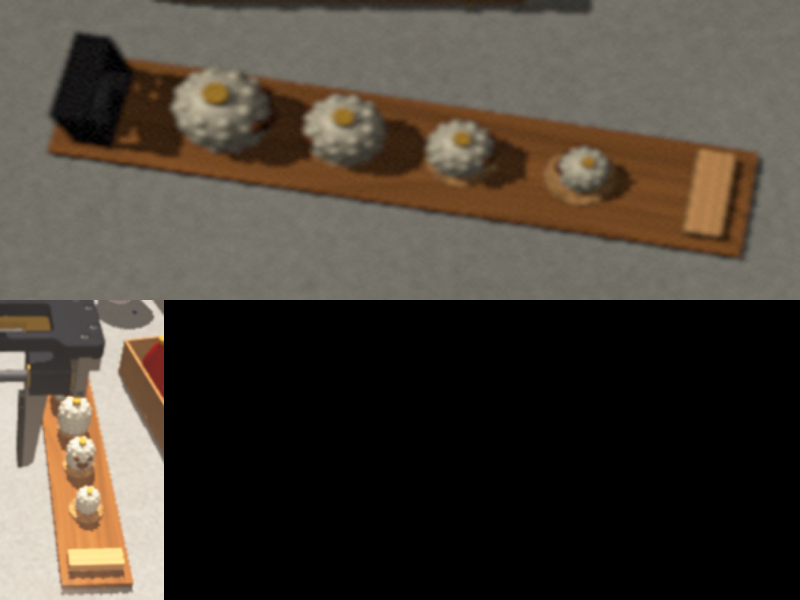

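The picture shows all four standing upright in order from the fan: largest (220,108), third (345,130), second (460,150) and smallest (585,170). Each is centred on its pad, and the arm is clear.

```bash
python3 -c "
from station import workorder
print(workorder.finish_job())"
```

```text
the job is handed in; nothing more can be done
None
```

I handed the job in with the four sheep on their pads, upright and in order of size (largest next to the fan); the camera readings put each within about 7 mm of its pad's centre, and it took about 36 s of the 96 s allowed.

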